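Stack one tote over the wound coils and nest the spare in it

ROBOT

A 6-joint arm with a two-finger parallel gripper is mounted at the origin on the work surface; the furniture and walls round the work are solid. World frame = base frame: x ahead of the robot, y to its left, z up, the work surface at z = 0. Lengths are in m, angles in rad, forces in N, time in s.
With the tool pointing down it reaches from about 0.375 to 0.975 m from the base axis. Payload 3.8 kg.
Tool frame: the origin (TCP) lies at the very end of the fingers, on their centre line; the grasp point (between the pads) lies 19 mm behind it; z points along the fingers, y is the line along which they close (so a half turn about z gives the same grasp; the last joint's range is limited). The gripper opens to 85 mm and grips with 20 to 120 N. Pads are 22 mm wide; open, the fingers measure 114 mm over their backs; the gripper's body (76 mm by 85 mm) begins 54 mm behind the grasp point. The pads swing forward as they close: fully open they stand 13 mm farther back than shut.
Start: joints at [-1.276, 0.264, 1.604, -0, 1.274, -0.037], TCP at [0.22, -0.638, 0.231] pointing down, gripper open.
Joint ranges: [-2.63, 2.63], [-0.94, 2.18], [0.31, 2.57], [-1.31, 4.45], [0, 2.66], [-2.55, 2.55]. Speed limits (rad/s): [2.57, 2.57, 3.14, 3.14, 3.14, 3.14].

INTERFACE

Orientations are given as a rotation vector (axis times angle).
In Python, from workcell import bot gives the robot as it stands.
- The arm moves only by the shell command python3 -m creep 'ROWS' [FORCE]. ROWS is JSON, a list of rows, each a list of 5 numbers: the shift along the tool's x, y, z in units of 0.05 m (1.0 is 0.05 m), then the turn about the tool's z in units of 0.1 rad (1.0 is 0.1 rad), then the opening, from 0 (shut) to 1 (fully open). In form: [[tx, ty, tz, spin, hand], ...]. A call has 1 to 20 rows; each row shifts and turns the commanded pose from where the row before left it, along the tool's axes as they then stand; what a row does not reach is not made up. A row lasts 1/8 s, in which the tool goes at most 62.5 mm and 10.7 degrees, less where a joint would pass 70% of its speed; a pose out of reach is approached as far as the arm can. A call with a number of a shift or a turn outside -1 to 1 is refused whole. A call with a gripper value outside its range is refused whole. The fingers move at their own pace and stop on an object; FORCE is the grip in N (left out, the last holds). Time passes only in rows, so rows that do not move let the fingers close. It gives the time, the measured TCP pose, the force, the opening and the grip force at its end, in the units of the state.
- bot.read_state(): the state, without advancing time (a new reading comes with each control period).
- bot.read_camera(name): name is "side" or "top"; returns a dict with "pixels" (420x560x3 uint8, red, green, blue), "vfov" (degrees; the focal length in pixels is half the picture's height over the tangent of half this angle, whatever the lens; pixels are square), "cx", "cy" (the principal point, pixels), "dist_coeffs" ([k1, k2, p1, p2, k3] as OpenCV has them; the pictures are not rectified), "world_to_cam" (4x4, takes a point from world to camera coordinates). Camera axes: x right, y down, z forward; pixel columns grow to the right and rows downward; lengths in m; the calibration is good to about 2 mm. A picture is of the moment at which its call begins. There is no depth.
- bot.finish_job(): hands the job in; it is judged then, once.
Trained networks look in a picture, given as the dict that the camera call returned (one of the last four; its "shot" number tells which), for a name from the list of things; names that differ only in an ending like _2 or _b are one class to them, and where a whole thing is asked for, a point or a joint stands for the part that bears it (a point fixed in the world has none). Each returns a list of dicts, best first, with "score" (0 to 1); they miss things now and then, are a little off and sometimes report something else, mostly with a low value. They report only what shows in the picture. A call takes as long as a camera call.
- bot.look_for(target, picture): "bbox" ([left, top, right, bottom] in pixels, round what is visible of it).
- bot.regions_of(target, picture): "mask" (420x560 bool, what is visible of it) and "bbox" ([left, top, right, bottom] in pixels, round what is visible of it).
The state is a dict: "time": time; "q": joint angles; "joint_vel": joint speeds; "joint_torque": joint torques, N m; "tool_pos": TCP position; "tcp_rot": TCP orientation; "wrist_force": force on the tool from outside, world axes, zero at the start; "torque": the same for the moment, N m; "width": opening from 0.0 (shut) to 1.0 (fully open); "grip_force": force on a finger pad.
Only numpy, scipy, OpenCV 4.12 (cv2) and the standard library are available. Lean on these libraries where they do the work, as an engineer would, in place of code of your own. Each camera call takes 0.05 s, during which the arm holds its last target. There are 200 camera calls.

TASK

Gather the three totes into one column on the loaded tote, which stays where it stands: set one empty tote on it, turned half round from it, so that its feet stand in the shoulder pockets clear of the coils, then nest the other empty tote fully down inside that one, the same way round as it. Set the totes down gently and do not press on the coils.

Things in the scene. Friction and masses are not known exactly. Their poses are not given: they have to be found in the camera images.
- tote_1: empty grey plastic stack-and-nest tote with hollow central handle: 156 long (x) x 130 wide (y) x 66 mm to the rim, handle top at 94; 0.3 kg. Origin: centre of the underside, z up; -x is the front, where the rim is lowered. Starts with its front roughly to the robot. Set on another the SAME way round it nests, its origin ending 33 mm above the other's; turned HALF round it stacks, 60 mm above
- tote_2: the other empty tote, identical to tote_1 in every size; starts turned roughly half round from tote_1. All totes: straight 3 mm walls from 33 to 66 mm up; below 33 mm the body steps in to 140 x 98 mm. Nested, that step rests on the lower rim. An upper tote's hollow handle slips over the lower handle (94 mm high) either way round
- tote_3: the loaded tote, same shape and axes as tote_1, any way round; four coils and two terminal strips stand in it (coil tops 47 mm above its underside), so a tote nested in it would crush them and one on its shoulders clears them
- tote_1_grip (a point): grip of tote_1's handle: on the centre line, 88 mm above its underside. The grip is a solid block 54 long (tote x) x 24 wide (tote y), from 66 to 94 mm up, to be pinched across its 24 mm; just below it the handle steps out to 62 x 32 mm. tote_2 has the same
- tote_1_front (a point): middle of tote_1's front edge, 43 mm up: the front rim has a gap 76 mm wide and 23 mm deep, and a white card sits below it; the back rim is full height. tote_2 and tote_3 have the same
- tote_2_front (a point): middle of tote_2's front edge, 43 mm up, 78 mm ahead (-x) of its origin, as on tote_1
- foot (a point): underside of tote_1's foot at its x = -54, y = +54 mm. Every tote has four feet level with its underside, 16 mm long (x), reaching out to y = +-59: at x = -54 and x = +24 on both sides
- pocket (a point): bearing face of tote_3's shoulder pocket at its x = +54, y = +57 mm, 60 mm up (6 mm below the rim). Every tote has four: at x = +54 and x = -24 on both sides, 23 mm long (x), ends slightly flared. A foot has about 3 mm play each way in it. Nesting feet pass between these shoulders
- coil_1: copper-wound coil on a square black bobbin, 21 x 21 x 44 mm, standing loose in the loaded tote by its front end; origin under its centre
- coil_2: copper-wound coil on a square black bobbin, 21 x 21 x 44 mm, standing loose in the loaded tote by its front end; origin under its centre
- coil_3: copper-wound coil on a square black bobbin, 21 x 21 x 44 mm, standing loose in the loaded tote by its back end; origin under its centre
- coil_4: copper-wound coil on a square black bobbin, 21 x 21 x 44 mm, standing loose in the loaded tote by its back end; origin under its centre

How it is judged:
By the outcome, as a careful person would: the job done as asked, in the order asked, and still so for the second after the job is handed in, with the robot touching nothing.
It also fails if it takes over 61 s, if anything falls off the work surface, if the arm or the gripper's body presses on something with over 40 N, if the wrist force passes 120 N, or if a joint passes its speed limit or range.

## Working session

There is one attempt and no reset: what is moved stays moved. The work goes in short steps, Python scripts to look and compute and a shell command to move; the robot and the scene stay as the last step left them, time stands still between calls to the robot, and variables do not carry over. Pictures are saved under pics/ and viewed, at most 10 in all, crops included, and the job is handed in when it is done.

```bash
mkdir -p pics
cat > h.py <<'E'
import numpy as np,cv2
from workcell import bot
def cam(n):
    p=bot.read_camera(n);h,w=p["pixels"].shape[:2]
    f=h/2/np.tan(np.radians(p["vfov"])/2)
    p["K"]=np.array([[f,0,p["cx"]],[0,f,p["cy"]],[0,0,1.]]);p["D"]=np.array(p["dist_coeffs"],float);p["T"]=np.array(p["world_to_cam"]);return p
def proj(p,X):
    X=np.atleast_2d(X).astype(float);r=cv2.Rodrigues(p["T"][:3,:3])[0]
    return cv2.projectPoints(X,r,p["T"][:3,3],p["K"],p["D"])[0][:,0]
def back(p,uv,z):
    n=cv2.undistortPoints(np.array(uv,float).reshape(-1,1,2),p["K"],p["D"])[:,0]
    R=p["T"][:3,:3];c=-R.T@p["T"][:3,3];d=np.c_[n,np.ones(len(n))]@R
    return c+d*((z-c[2])/d[:,2])[:,None]
def save(p,name,img=None):
    cv2.imwrite("pics/"+name,cv2.cvtColor(p["pixels"] if img is None else img,cv2.COLOR_RGB2BGR))
E
python3 - <<'E'
from h import *
print(bot.read_state())
for n in("top","side"):
    p=cam(n);save(p,n+"0.png");print(n,p["K"],p["D"],p["T"].round(3))
    for t in("tote_1","tote_3","tote_1_grip","tote_1_front","coil_1","pocket"):
        for r in bot.look_for(t,p):
            b=r["bbox"];print(t,round(r["score"],2),np.round(b),back(p,[[(b[0]+b[2])/2,(b[1]+b[3])/2]],{"tote_1_grip":.094,"tote_1_front":.043,"coil_1":.047}.get(t,.06)).round(3))
E
```

```text
{'time': 0.0, 'q': array([-1.27588464e+00,  2.64753096e-01,  1.60542780e+00,  3.95018737e-05,
        1.27369389e+00, -3.69061970e-02]), 'joint_vel': array([ 9.98040045e-04, -1.61964508e-03, -9.30598325e-05,  6.65676707e-04,
        1.27136969e-03,  9.09463345e-04]), 'joint_torque': array([-1.09652483e-03, -5.15115595e+01, -3.67315829e+01, -2.06398513e-04,
        1.28416266e-02,  2.29273257e-05]), 'tool_pos': array([ 0.21967637, -0.63745369,  0.22993302]), 'tcp_rot': array([-3.09622045e+00, -5.18437916e-01,  4.02055765e-04]), 'wrist_force': array([ 0.77187725,  0.65146717, -0.49640356]), 'torque': array([ 0.03869261, -0.02069175,  0.001109  ]), 'grip_force': 0.0, 'width': 0.998718515647141}
top [[406.04117584   0.         279.96241422]
 [  0.         406.04117584 207.87956955]
 [  0.           0.           1.        ]] [-0.05168298  0.          0.          0.          0.        ] [[ 0.001 -1.    -0.009  0.08 ]
 [-0.993 -0.    -0.122  0.443]
 [ 0.122  0.009 -0.993  0.929]
 [ 0.     0.     0.     1.   ]]
tote_1 0.89 [370. 188. 444. 248.] [[ 0.417 -0.209  0.06 ]]
tote_1 0.69 [251. 164.
[... 942 characters left out ...]
 -0.094 -0.02  -0.396]
 [-0.074 -0.616 -0.785  0.134]
 [ 0.062  0.782 -0.62   0.881]
 [ 0.     0.     0.     1.   ]]
tote_1 0.97 [244. 141. 298. 188.] [[0.385 0.296 0.06 ]]
tote_1 0.81 [262. 194. 343. 255.] [[0.438 0.037 0.06 ]]
tote_1 0.8 [270. 276. 361. 374.] [[ 0.427 -0.229  0.06 ]]
tote_3 0.97 [244. 141. 298. 188.] [[0.385 0.296 0.06 ]]
tote_3 0.81 [262. 194. 343. 255.] [[0.438 0.037 0.06 ]]
tote_3 0.8 [270. 276. 361. 374.] [[ 0.427 -0.229  0.06 ]]
tote_1_grip 0.79 [263. 195. 343. 258.] [[ 0.433 -0.01   0.094]]
tote_1_front 0.68 [261. 195. 343. 259.] [[0.439 0.05  0.043]]
coil_1 0.52 [320. 340. 336. 347.] [[ 0.443 -0.259  0.047]]
coil_1 0.48 [303. 341. 317. 356.] [[ 0.412 -0.265  0.047]]
```

View pics/top0.png

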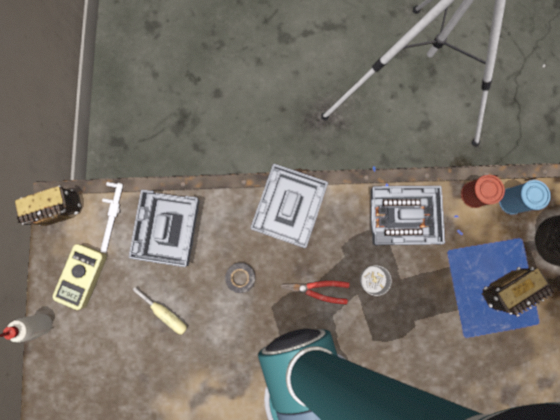

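View pics/side0.png

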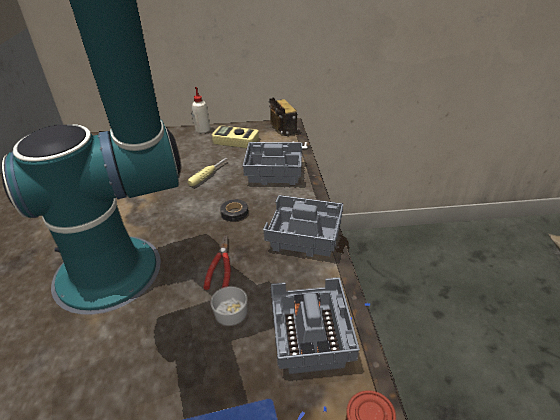

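```bash
cat >> h.py <<'E'
from scipy.optimize import minimize
def box(x0,x1,y0,y1,z0,z1): return np.array([[x,y,z] for x in(x0,x1) for y in(y0,y1) for z in(z0,z1)])/1000.
PARTS=[box(-70,70,-49,49,0,33),box(-78,78,-65,-62,33,66),box(-78,78,62,65,33,66),box(75,78,-65,65,33,66),box(-78,78,-65,65,33,43),
 box(-78,-75,-65,-38,33,66),box(-78,-75,38,65,33,66),box(-31,31,-16,16,33,66),box(-27,27,-12,12,66,94)]+[box(x-8,x+8,-59,59,0,33) for x in(-54,24)]
def place(X,s):
    c,n=np.cos(s[2]),np.sin(s[2]);return X@np.array([[c,n,0],[-n,c,0],[0,0,1]])+np.array([s[0],s[1],s[3] if len(s)>3 else 0])
def sil(p,s,S=4,off=(0,0)):
    m=np.zeros((420*S,560*S),np.uint8)
    for B in PARTS:
        q=(proj(p,place(B,s))+.5)*S-.5
        cv2.fillConvexPoly(m,np.round(cv2.convexHull(q.astype(np.float32))*16).astype(np.int32),1,shift=4)
    return cv2.resize(m.astype(np.float32),(560,420),interpolation=cv2.INTER_AREA)
def fit(views,s0,z=0):
    g=[(p,cv2.GaussianBlur(m.astype(np.float32),(0,0),1)) for p,m in views]
    def cost(v):
        s=[v[0],v[1],v[2]*5,z];return sum(np.abs(cv2.GaussianBlur(sil(p,s),(0,0),1)-m).sum() for p,m in g)
    x=np.array([s0[0],s0[1],s0[2]/5]);sx=np.vstack([x]+[x+d for d in np.eye(3)*[.01,.01,.02]])
    r=minimize(cost,x,method="Nelder-Mead",options=dict(initial_simplex=sx,xatol=1e-4,fatol=.05,maxiter=120))
    return r.x*[1,1,5],r.fun
E
python3 - <<'E'
from h import *
t,s=cam("top"),cam("side")
C={}
for k,(x,y,a) in dict(L=(.417,-.209,1.57),M=(.443,.05,-.3),R=(.388,.33,0)).items():
    vs=[]
    for p in(t,s):
        u=proj(p,[[x,y,.05]])[0]
        rs=[r for r in bot.regions_of("tote_1",p) if np.hypot(*(np.array([(r["bbox"][0]+r["bbox"][2])/2,(r["bbox"][1]+r["bbox"][3])/2])-u))<20]
        if rs: vs.append((p,rs[0]["mask"]))
    for nm,vv in(("both",vs),("top",[v for v in vs if v[0] is t]),("side",[v for v in vs if v[0] is s])):
        for d in(0,np.pi):
            if vv: 
                v,c=fit(vv,(x,y,a+d));print(k,nm,v.round(4),np.round(np.degrees(v[2]),1),round(c,1))
                if nm=="both" and (k not in C or c<C[k][1]): C[k]=(v,c)
rows=[]
for p in(t,s):
    tiles=[]
    for k in "LMR":
        v=C[k][0];u=proj(p,[[v[0],v[1],.05]])[0].astype(int);h=44
        w=6;im=cv2.resize(p["pixels"][u[1]-h:u[1]+h,u[0]-h:u[0]+h],(264,264),interpolation=cv2.INTER_CUBIC)
        def dr(B,c):
            q=((proj(p,place(B,v))-(u-h)+.5)*3-.5).astype(int);cv2.polylines(im,[q.reshape(-1,1,2)],True,c,1)
        z=.066;dr(np.array([[-.078,-.065,z],[.078,-.065,z],[.078,.065,z],[-.078,.065,z]]),(255,0,0))
        z=.094;dr(np.array([[-.027,-.012,z],[.027,-.012,z],[.027,.012,z],[-.027,.012,z]]),(0,255,0))
        dr(np.array([[-.078,-.038,.043],[-.078,.038,.043]]),(255,255,0))
        tiles.append(im)
    rows.append(np.hstack(tiles))
save(None,"fit0.png",np.vstack(rows))
E
```

```text
L both [ 0.4223 -0.2105  1.586 ] 90.9 2938.8
L both [ 0.4224 -0.2101  4.7257] 270.8 2514.4
L top [ 0.4238 -0.2116  1.5697] 89.9 1206.2
L top [ 0.4238 -0.2108  4.7135] 270.1 1089.5
L side [ 0.4218 -0.2097  1.5824] 90.7 1670.0
L side [ 0.4219 -0.2098  4.7261] 270.8 1364.2
M both [ 0.445   0.0605 -0.33  ] -18.9 243.3
M both [0.4447 0.0601 2.8143] 161.2 447.9
M top [ 0.4453  0.0599 -0.3261] -18.7 151.2
M top [0.4457 0.0593 2.7979] 160.3 216.2
M side [ 0.4445  0.0612 -0.3373] -19.3 74.8
M side [0.4447 0.0609 2.8081] 160.9 218.2
R both [ 0.3925  0.3462 -0.1332] -7.6 306.9
R both [0.3924 0.3465 3.0005] 171.9 274.3
R top [ 0.3925  0.346  -0.1277] -7.3 150.6
R top [0.3928 0.3454 3.0112] 172.5 165.2
R side [ 0.3927  0.3497 -0.1389] -8.0 125.8
R side [0.393  0.3492 2.9918] 171.4 74.2
```

View pics/fit0.png

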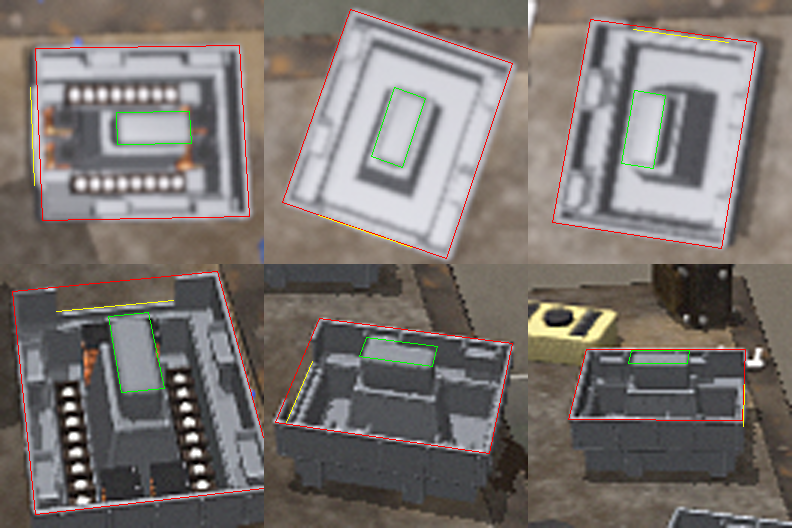

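Top row: the loaded tote (left) has its front at +y. The middle tote (tote_1) faces the robot and the left-hand one (tote_2) faces away. The model outlines match in both cameras.

```bash
cat >> h.py <<'E'
from scipy.spatial.transform import Rotation as Rn
def go(x,y,z,yaw=None):
    s=bot.read_state();R=Rn.from_rotvec(s["tcp_rot"]).as_matrix();psi=np.degrees(np.arctan2(R[1,0],R[0,0]))
    d=R.T@(np.array([x,y,z])-s["tool_pos"])/.05
    print("t",round(s["time"],2),"tcp",s["tool_pos"].round(4),"psi",round(psi,2),"tilt",R[:,2].round(4),"q",np.round(s["q"],2),"F",s["wrist_force"].round(1),"w",round(s["width"],3),"g",round(s["grip_force"],1))
    sp=None if yaw is None else -((yaw-psi+180)%360-180)*np.pi/180/.1
    print("shift units",d.round(3),"spin",sp)
E
python3 -c "
from h import *
go(.445,.0605,.18,-19)"
```

```text
t 1.1 tcp [ 0.2199 -0.6382  0.2313] psi 19.01 tilt [ 0.e+00 -1.e-04 -1.e+00] q [-1.28  0.26  1.6  -0.    1.27 -0.04] F [ 0.7 -0.7  1.4] w 0.999 g 0.0
shift units [  8.809 -11.745   1.025] spin 6.634464504381608
```

```bash
python3 -m creep '[[0.25,-0.33,0,0,1],[0.5,-0.67,0,0,1],[0.55,-0.74,0,0,1],[0.55,-0.74,0,0,1],[0.55,-0.74,0,0,1],[0.55,-0.74,0,0,1],[0.55,-0.74,0,0,1],[0.55,-0.74,0,0,1],[0.55,-0.74,0,0,1],[0.55,-0.74,0,0,1],[0.55,-0.74,0,0,1],[0.55,-0.74,0,0,1],[0.55,-0.74,0,0,1],[0.55,-0.74,0,0,1],[0.55,-0.74,0,0,1],[0.5,-0.67,0,0,1],[0.4,-0.53,0,0,1],[0,0,0,0,1]]' 40 && python3 -m creep '[[0,0,0.1,0.9,1],[0,0,0.2,0.9,1],[0,0,0.2,0.9,1],[0,0,0.2,0.9,1],[0,0,0.2,0.9,1],[0,0,0.1,0.9,1],[0,0,0,0.9,1],[0,0,0,0.33,1],[0,0,0,0,1],[0,0,0,0,1]]'; python3 -c "
from h import *
go(.445,.0605,.071,-19)"
```

```text
time: 3.35
tool_pos: [0.4438, 0.0656, 0.2315]
tcp_rot: [-3.097, -0.524, -0.001]
wrist_force: [0.7, -0.7, 0.6]
width: 1.004
grip_force: 0.0
time: 4.6
tool_pos: [0.4434, 0.0637, 0.1815]
tcp_rot: [-3.099, 0.517, -0.001]
wrist_force: [-0.3, -0.1, -0.3]
width: 1.0
grip_force: 0.0
t 4.6 tcp [0.4434 0.0637 0.1815] psi -18.94 tilt [ 3.e-04 -0.e+00 -1.e+00] q [ 0.09 -0.14  2.12 -0.    1.16  1.99] F [-0.3 -0.1 -0.3] w 1.0 g 0.0
shift units [0.05  0.05  2.209] spin 0.009984130192570101
```

```bash
python3 -m creep '[[0.05,0.05,0.2,0,1],[0,0,0.4,0,1],[0,0,0.5,0,1],[0,0,0.5,0,1],[0,0,0.4,0,1],[0,0,0.2,0,1],[0,0,0,0,1],[0,0,0,0,0.35],[0,0,0,0,0.2],[0,0,0,0,0.1],[0,0,0,0,0.1],[0,0,0,0,0.1],[0,0,0,0,0.1],[0,0,0,0,0.1]]' 60; python3 -c "
from h import *
go(.445,.0605,.2,90.5)"
```

```text
time: 6.35
tool_pos: [0.4453, 0.0607, 0.0718]
tcp_rot: [-3.099, 0.518, -0.001]
wrist_force: [-0.6, -2.0, 4.8]
width: 0.263
grip_force: 63.1
t 6.35 tcp [0.4453 0.0607 0.0718] psi -18.97 tilt [ 7.e-04 -0.e+00 -1.e+00] q [ 0.08 -0.    2.22 -0.    0.92  1.98] F [-0.6 -2.   4.8] w 0.263 g 63.1
shift units [-0.003  0.006 -2.564] spin -19.10669557928358
```

```bash
python3 -m creep '[[0,0,-0.1,0,0.1],[0,0,-0.3,0,0.1],[0,0,-0.5,0,0.1],[0,0,-0.6,0,0.1],[0,0,-0.6,-0.4,0.1],[0,0,-0.3,-0.8,0.1],[0,0,-0.2,-1,0.1],[0,0,0,-1,0.1],[0,0,0,-1,0.1],[0,0,0,-1,0.1],[0,0,0,-1,0.1],[0,0,0,-1,0.1],[0,0,0,-1,0.1],[0,0,0,-1,0.1],[0,0,0,-1,0.1],[0,0,0,-0.8,0.1],[0,0,0,-0.4,0.1],[0,0,0,0,0.1]]'; python3 -c "
from h import *
go(.423,-.2105,.2,90.5)"
```

```text
time: 8.6
tool_pos: [0.4446, 0.0608, 0.2016]
tcp_rot: [-2.888, -1.235, 0.0]
wrist_force: [-0.7, 0.1, -2.7]
width: 0.267
grip_force: 62.0
t 8.6 tcp [0.4446 0.0608 0.2016] psi 46.32 tilt [-1.e-04  1.e-04 -1.e+00] q [ 0.08 -0.15  2.1   0.    1.2   0.84] F [-0.7  0.1 -2.7] w 0.267 g 62.0
shift units [-4.222  3.434  0.031] spin -7.711566176380763
```

```bash
python3 -m creep '[[-0.1,0.08,-0.1,0,0.1],[-0.3,0.25,-0.2,0,0.1],[-0.5,0.4,0,0,0.1],[-0.6,0.48,0,0,0.1],[-0.6,0.48,0,0,0.1],[-0.6,0.48,0,0,0.1],[-0.6,0.48,0,0,0.1],[-0.5,0.4,0,0,0.1],[-0.3,0.25,0,0,0.1],[-0.12,0.13,0,-0.5,0.1],[0,0,0,-1,0.1],[0,0,0,-1,0.1],[0,0,0,-1,0.1],[0,0,0,-1,0.1],[0,0,0,-1,0.1],[0,0,0,-1,0.1],[0,0,0,-0.8,0.1],[0,0,0,-0.4,0.1],[0,0,0,0,0.1],[0,0,0,0,0.1]]'
python3 - <<'E'
from h import *
go(.423,-.2105,.19,90.5)
t,s=cam("top"),cam("side");z=bot.read_state()["tool_pos"][2]-.0718
rows=[]
v=[.423,-.2105,np.radians(90.5),z]
for p in(t,s):
    u=proj(p,[[v[0],v[1],.1]])[0].astype(int);h=60;tl=[]
    im=cv2.resize(p["pixels"][u[1]-h:u[1]+h,u[0]-h:u[0]+h],(396,396),interpolation=cv2.INTER_CUBIC)
    for zz in(.066,):
        q=((proj(p,place(np.array([[-.078,-.065,zz],[.078,-.065,zz],[.078,.065,zz],[-.078,.065,zz]]),v))-(u-h)+.5)*3.3-.5).astype(int);cv2.polylines(im,[q.reshape(-1,1,2)],True,(255,0,0),1)
    q=((proj(p,place(np.array([[-.078,-.038,.043],[-.078,.038,.043]]),v))-(u-h)+.5)*3.3-.5).astype(int);cv2.polylines(im,[q.reshape(-1,1,2)],False,(255,255,0),1)
    rows.append(im)
    rs=bot.regions_of("tote_1",p);print([(round(r["score"],2),np.round(r["bbox"])) for r in rs])
save(None,"held1.png",np.hstack(rows))
E
```

```text
time: 11.1
tool_pos: [0.4232, -0.2105, 0.2165]
tcp_rot: [2.214, 2.229, -0.0]
wrist_force: [0.3, -0.0, -3.2]
width: 0.267
grip_force: 62.0
t 11.1 tcp [ 0.4232 -0.2105  0.2165] psi 90.4 tilt [ 1.e-04 -2.e-04 -1.e+00] q [-0.51 -0.12  2.04 -0.    1.22 -0.52] F [ 0.3 -0.  -3.2] w 0.267 g 62.0
shift units [ 0.    -0.005  0.531] spin -0.01781829599625754
[(0.97, array([131., 189., 201., 266.])), (0.8, array([371., 187., 407., 246.]))]
[(0.86, array([270., 286., 359., 376.])), (0.76, array([244., 144., 286., 187.])), (0.62, array([267., 219., 370., 321.]))]
```

View pics/held1.png

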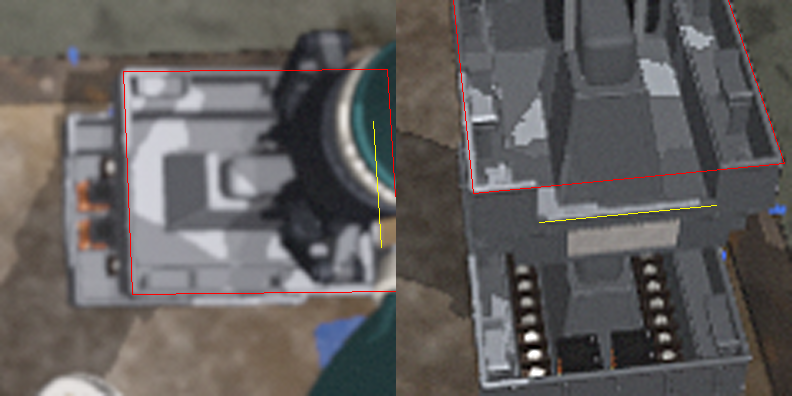

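```bash
python3 -m creep '[[0,0,0.15,0,0.1],[0,0,0.25,0,0.1],[0,0,0.25,0,0.1],[0,0,0.25,0,0.1],[0,0,0.2,0,0.1],[0,0,0.15,0,0.1],[0,0,0.13,0,0.1],[0,0,0.1,0,0.1],[0,0,0.05,0,0.1],[0,0,0,0,0.1]]'
python3 - <<'E'
from h import *
go(.423,-.2105,.1318,90.5)
p=cam("side");u=proj(p,[[.423,-.2105,.07]])[0].astype(int);h=60
t=cam("top");w=proj(t,[[.423,-.2105,.1]])[0].astype(int)
save(None,"low1.png",np.hstack([cv2.resize(p["pixels"][u[1]-h:u[1]+h,u[0]-h:u[0]+h],(400,400),interpolation=cv2.INTER_CUBIC),cv2.resize(t["pixels"][w[1]-h:w[1]+h,w[0]-h:w[0]+h],(400,400),interpolation=cv2.INTER_CUBIC)]))
E
```

```text
time: 12.55
tool_pos: [0.4233, -0.2103, 0.1398]
tcp_rot: [-2.213, -2.23, 0.0]
wrist_force: [-0.9, 0.9, -2.2]
width: 0.272
grip_force: 62.0
t 12.55 tcp [ 0.4233 -0.2103  0.1398] psi 90.46 tilt [-0.  0. -1.] q [-0.51 -0.04  2.12  0.    1.06 -0.52] F [-0.9  0.9 -2.2] w 0.272 g 62.0
shift units [-0.004 -0.006  0.159] spin -0.007407631464617767
```

View pics/low1.png

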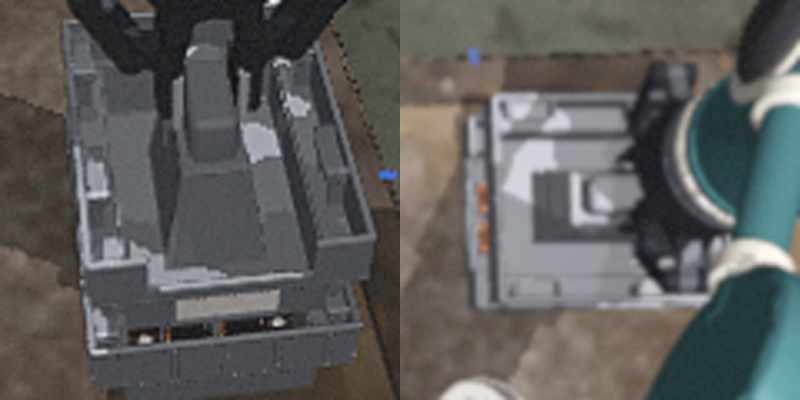

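The held tote hovers square over the loaded one (side view: the lower rim front corners at about (92,350) and (360,325) sit right under it). Now I ease it down.

```bash
python3 -m creep '[[0,0,0.04,0,0.1],[0,0,0.04,0,0.1],[0,0,0.02,0,0.1],[0,0,0,0,0.1]]'; python3 -m creep '[[0,0,0.02,0,0.1],[0,0,0.02,0,0.1],[0,0,0,0,0.1]]';python3 -m creep '[[0,0,0.015,0,0.1],[0,0,0,0,0.1]]'
```

```text
time: 13.15
tool_pos: [0.4232, -0.2102, 0.1346]
tcp_rot: [-2.212, -2.23, 0.0]
wrist_force: [-0.2, -0.4, -2.3]
width: 0.266
grip_force: 62.0
time: 13.52
tool_pos: [0.4232, -0.2103, 0.1326]
tcp_rot: [-2.212, -2.23, 0.0]
wrist_force: [0.4, 0.5, -2.5]
width: 0.265
grip_force: 62.0
time: 13.78
tool_pos: [0.4234, -0.2104, 0.1322]
tcp_rot: [2.212, 2.23, 0.0]
wrist_force: [-0.2, 0.1, -3.0]
width: 0.267
grip_force: 62.0
```

```bash
python3 -m creep '[[0,0,0.015,0,0.1],[0,0,0,0,0.1]]'; python3 -m creep '[[0,0,0.01,0,0.1],[0,0,0,0,0.1]]'
```

```text
time: 14.02
tool_pos: [0.4235, -0.2104, 0.1318]
tcp_rot: [2.212, 2.23, -0.0]
wrist_force: [-1.4, -0.5, 1.8]
width: 0.265
grip_force: 62.5
time: 14.28
tool_pos: [0.4236, -0.2105, 0.1317]
tcp_rot: [2.212, 2.23, 0.0]
wrist_force: [-1.4, 1.4, 5.4]
width: 0.266
grip_force: 63.1
```

```bash
python3 -m creep '[[0,0,0,0,0.35],[0,0,0,0,0.5],[0,0,0,0,0.8],[0,0,0,0,1],[0,0,0,0,1],[0,0,-0.1,0,1],[0,0,-0.3,0,1],[0,0,-0.5,0,1],[0,0,-0.6,0,1],[0,0,-0.5,0,1],[0,0,-0.2,0,1],[0,0,0,0,1]]'; python3 -c "
from h import *
go(.3925,.3475,.2,171.8)"
```

```text
time: 15.78
tool_pos: [0.4238, -0.2106, 0.2418]
tcp_rot: [2.211, 2.229, 0.001]
wrist_force: [0.6, -0.3, -0.5]
width: 0.998
grip_force: 0.0
t 15.78 tcp [ 0.4238 -0.2106  0.2418] psi 90.46 tilt [ 0.0019 -0.001  -1.    ] q [-0.51 -0.13  2.01  0.    1.27 -0.52] F [ 0.6 -0.3 -0.5] w 0.998 g 0.0
shift units [11.167 -0.539  0.824] spin -14.19710082075715
```

```bash
python3 -m creep '[[0.2,0,0,0,1],[0.5,-0.02,0,0,1],[0.7,-0.04,0,0,1],[0.8,-0.04,0,0,1],[0.8,-0.04,0,0,1],[0.8,-0.04,0,0,1],[0.8,-0.04,0,0,1],[0.8,-0.04,0,0,1],[0.8,-0.04,0,0,1],[0.8,-0.04,0,0,1],[0.8,-0.04,0,0,1],[0.8,-0.04,0,0,1],[0.8,-0.04,0,0,1],[0.8,-0.04,0,0,1],[0.6,-0.04,0,0,1],[0.37,-0.01,0,0,1],[0,0,0,-0.5,1],[0,0,0,-1,1],[0,0,0,-1,1]]'; python3 -m creep '[[0,0,0.1,-1,1],[0,0,0.1,-1,1],[0,0,0.2,-1,1],[0,0,0.2,-1,1],[0,0,0.2,-1,1],[0,0,0.1,-1,1],[0,0,0,-1,1],[0,0,0,-1,1],[0,0,0,-1,1],[0,0,0,-1,1],[0,0,0,-0.9,1],[0,0,0,-0.5,1],[0,0,0,-0.3,1],[0,0,0,0,1]]';  python3 -c "
from h import *
go(.3925,.3475,.071,171.8)
# placement check of stacked tote
t,s=cam('top'),cam('side');vs=[]
for p in(t,s):
    u=proj(p,[[.423,-.21,.1]])[0]
    for r in bot.regions_of('tote_1',p):
        b=r['bbox'];print(round(r['score'],2),np.round(b),np.round(u))
for k,p in(('t',t),('s',s)): save(p,'st_'+k+'.png')
u=proj(t,[[.423,-.21,.1]])[0].astype(int);w=proj(s,[[.423,-.21,.08]])[0].astype(int);h=50
save(None,'stack1.png',np.hstack([cv2.resize(a['pixels'][c[1]-h:c[1]+h,c[0]-h:c[0]+h],(400,400),interpolation=cv2.INTER_CUBIC) for a,c in((t,u),(s,w))]))
"
```

```text
time: 18.15
tool_pos: [0.3907, 0.3474, 0.2398]
tcp_rot: [-1.913, -2.492, 0.003]
wrist_force: [-0.5, 1.1, 0.8]
width: 1.001
grip_force: 0.0
time: 19.9
tool_pos: [0.3911, 0.3476, 0.1954]
tcp_rot: [-0.225, -3.133, 0.001]
wrist_force: [0.1, 1.6, 0.3]
width: 1.001
grip_force: 0.0
t 19.9 tcp [0.3911 0.3476 0.1954] psi 171.79 tilt [-6.e-04 -6.e-04 -1.e+00] q [ 0.68  0.    1.97 -0.    1.17 -0.75] F [0.1 1.6 0.3] w 1.001 g 0.0
shift units [-0.03   0.003  2.487] spin -0.002179548824085003
0.76 [370. 186. 377. 245.] [413. 213.]
0.75 [130. 189. 200. 268.] [413. 213.]
0.72 [378. 179. 459. 244.] [413. 213.]
0.9 [274. 287. 361. 376.] [312. 301.]
0.87 [244. 141. 296. 184.] [312. 301.]
0.59 [269. 256. 366. 351.] [312. 301.]
```

View pics/stack1.png

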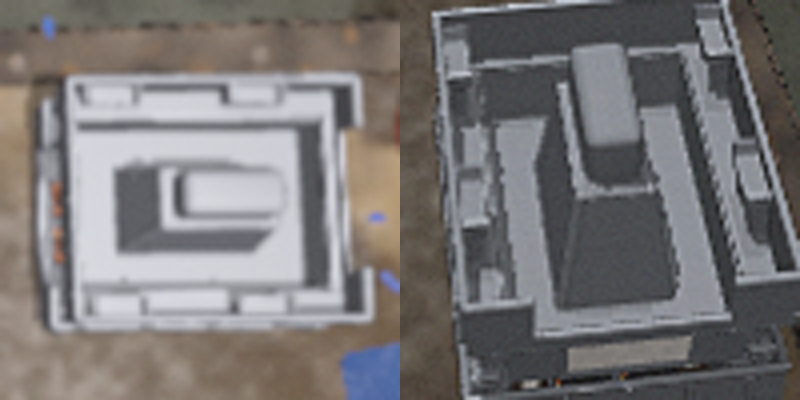

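tote_1 stands level on the loaded tote, and its front gap (right in the top view at about (365,200)) is opposite the loaded tote's front. Next is the grasp of tote_2.

```bash
python3 -m creep '[[-0.03,0,0.2,0,1],[0,0,0.4,0,1],[0,0,0.6,0,1],[0,0,0.6,0,1],[0,0,0.45,0,1],[0,0,0.2,0,1],[0,0,0.04,0,1],[0,0,0,0,0.5],[0,0,0,0,0.35],[0,0,0,0,0.2],[0,0,0,0,0.1],[0,0,0,0,0.1],[0,0,0,0,0.1],[0,0,0,0,0.1]]' 60; python3 -c "
from h import *
go(.4236,-.2105,.28,90.46)"
```

```text
time: 21.85
tool_pos: [0.3932, 0.3479, 0.072]
tcp_rot: [0.224, 3.133, 0.001]
wrist_force: [-0.6, -2.1, 5.8]
width: 0.266
grip_force: 60.4
t 21.85 tcp [0.3932 0.3479 0.072 ] psi 171.82 tilt [ 7.e-04  4.e-04 -1.e+00] q [ 0.68  0.14  2.07 -0.    0.93 -0.75] F [-0.6 -2.1  5.8] w 0.266 g 60.4
shift units [ -2.193 -10.966  -4.163] spin 14.19973013110445
```

```bash
python3 -m creep '[[0,0,-0.1,0,0.1],[0,0,-0.3,0,0.1],[0,0,-0.6,0,0.1],[0,0,-0.7,0.3,0.1],[0,0,-0.7,0.6,0.1],[0,0,-0.7,0.9,0.1],[0,0,-0.6,1,0.1],[0,0,-0.3,1,0.1],[0,0,-0.16,1,0.1],[0,0,0,1,0.1],[0,0,0,1,0.1],[0,0,0,1,0.1],[0,0,0,1,0.1],[0,0,0,1,0.1],[0,0,0,1,0.1],[0,0,0,1,0.1],[0,0,0,1,0.1],[0,0,0,0.9,0.1],[0,0,0,0.5,0.1],[0,0,0,0,0.1]]'; python3 -c "
from h import *
go(.4236,-.2105,.28,90.46)"
```

```text
time: 24.35
tool_pos: [0.3926, 0.3476, 0.2795]
tcp_rot: [-2.212, -2.231, 0.0]
wrist_force: [0.6, -0.9, -2.5]
width: 0.266
grip_force: 59.3
t 24.35 tcp [0.3926 0.3476 0.2795] psi 90.5 tilt [-1.e-04  0.e+00 -1.e+00] q [ 0.68 -0.05  1.86  0.    1.33  0.67] F [ 0.6 -0.9 -2.5] w 0.266 g 59.3
shift units [-1.1167e+01  5.2400e-01 -9.0000e-03] spin 0.006339843800576749
```

```bash
python3 -m creep '[[-0.2,0.01,0,0,0.1],[-0.5,0.02,0,0,0.1],[-0.7,0.03,0,0,0.1],[-0.8,0.04,0,0,0.1],[-0.8,0.04,0,0,0.1],[-0.8,0.04,0,0,0.1],[-0.8,0.04,0,0,0.1],[-0.8,0.04,0,0,0.1],[-0.8,0.04,0,0,0.1],[-0.8,0.04,0,0,0.1],[-0.8,0.04,0,0,0.1],[-0.8,0.04,0,0,0.1],[-0.8,0.04,0,0,0.1],[-0.7,0.03,0,0,0.1],[-0.5,0.03,0,0,0.1],[-0.35,0.02,0,0,0.1],[-0.2,0.01,0,0,0.1],[0,0,0,0,0.1],[0,0,0,0,0.1]]'
python3 - <<'E'
from h import *
go(.4236,-.2105,.178,90.46)
st=bot.read_state();z=st["tool_pos"][2]-.072
t,s=cam("top"),cam("side")
rows=[];cl=((255,0,0),(0,255,0))
for p in(t,s):
    u=proj(p,[[.4236,-.2105,.15]])[0].astype(int);h=66
    im=cv2.resize(p["pixels"][u[1]-h:u[1]+h,max(0,u[0]-h):u[0]+h],(396,396),interpolation=cv2.INTER_CUBIC)
    for zo,(x,y),c in((z,st["tool_pos"][:2],cl[0]),(.06,(.4236,-.2105),cl[1])):
        v=[x,y,np.radians(90.46),zo];zz=.066
        q=((proj(p,place(np.array([[-.078,-.065,zz],[.078,-.065,zz],[.078,.065,zz],[-.078,.065,zz]]),v))-(u-h)+.5)*3-.5).astype(int);cv2.polylines(im,[q.reshape(-1,1,2)],True,c,1)
    rows.append(im)
save(None,"held2.png",np.hstack(rows))
E
```

```text
time: 26.72
tool_pos: [0.4247, -0.2088, 0.2792]
tcp_rot: [-2.211, -2.231, -0.0]
wrist_force: [0.1, 0.5, -2.9]
width: 0.268
grip_force: 59.3
t 26.73 tcp [ 0.4247 -0.2088  0.2792] psi 90.5 tilt [-2.e-04  6.e-04 -1.e+00] q [-0.51 -0.15  1.95  0.    1.34 -0.52] F [ 0.1  0.5 -2.9] w 0.268 g 59.3
shift units [-0.035 -0.022  2.025] spin 0.006532421471733552
```

View pics/held2.png

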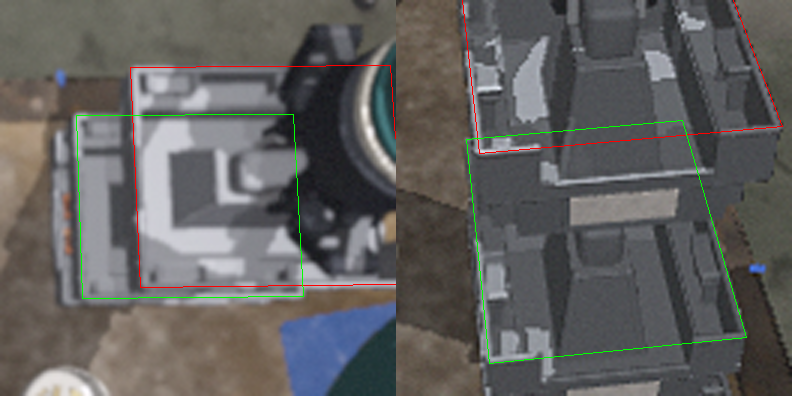

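Red (held) and green (stacked) outlines match the totes to about a pixel. The held tote's rear edge sits around 2 magnified pixels, or 1 mm, to the left, so I correct slightly and lower.

```bash
python3 -m creep '[[-0.05,-0.02,0.1,0,0.1],[0,0,0.2,0,0.1],[0,0,0.25,0,0.1],[0,0,0.25,0,0.1],[0,0,0.2,0,0.1],[0,0,0.15,0,0.1],[0,0,0.1,0,0.1],[0,0,0.1,0,0.1],[0,0,0.08,0,0.1],[0,0,0,0,0.1]]'; python3 -m creep '[[0,0,0.06,0,0.1],[0,0,0.06,0,0.1],[0,0,0.06,0,0.1],[0,0,0,0,0.1]]'
python3 - <<'E'
from h import *
go(.4236,-.2105,.165,90.46)
p=cam("side");u=proj(p,[[.423,-.2105,.12]])[0].astype(int);h=60
t=cam("top");w=proj(t,[[.423,-.2105,.13]])[0].astype(int)
save(None,"low2.png",np.hstack([cv2.resize(a["pixels"][c[1]-h:c[1]+h,c[0]-h:c[0]+h],(400,400),interpolation=cv2.INTER_CUBIC) for a,c in((p,u),(t,w))]))
E
```

```text
time: 28.08
tool_pos: [0.4237, -0.212, 0.2076]
tcp_rot: [-2.212, -2.23, 0.0]
wrist_force: [-0.0, -0.2, -3.1]
width: 0.268
grip_force: 59.3
time: 28.58
tool_pos: [0.4235, -0.2119, 0.1984]
tcp_rot: [-2.212, -2.23, 0.0]
wrist_force: [0.4, -0.9, -3.9]
width: 0.271
grip_force: 59.3
t 28.57 tcp [ 0.4235 -0.2119  0.1984] psi 90.46 tilt [-7.e-04  4.e-04 -1.e+00] q [-0.52 -0.1   2.06  0.    1.18 -0.52] F [ 0.4 -0.9 -3.9] w 0.271 g 59.3
shift units [0.027 0.002 0.667] spin 0.0002021174354657611
```

View pics/low2.png

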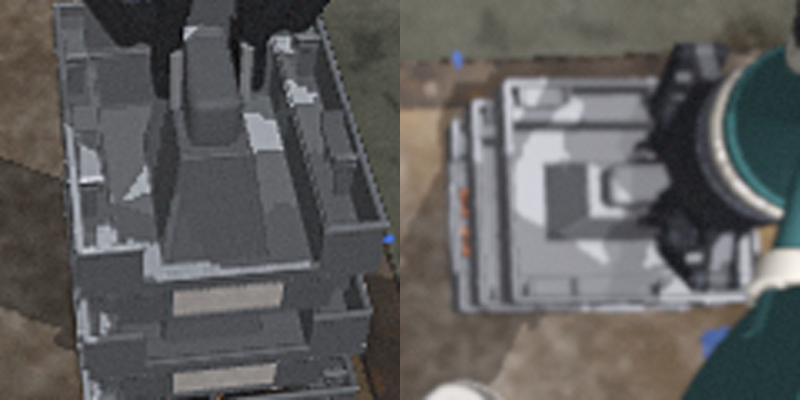

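The column looks square from both cameras: the three card fronts and rims step evenly. I continue down in small steps and watch the force.

```bash
f(){ grep -E 'tool_pos|wrist'; }; python3 -m creep '[[0.014,0,0.05,0,0.1],[0,0,0.05,0,0.1],[0,0,0,0,0.1]]'|f; python3 -m creep '[[0,0,0.05,0,0.1],[0,0,0.05,0,0.1],[0,0,0,0,0.1]]'|f;python3 -m creep '[[0,0,0.05,0,0.1],[0,0,0.05,0,0.1],[0,0,0,0,0.1]]'|f
```

```text
tool_pos: [0.4236, -0.2112, 0.1934]
wrist_force: [0.1, -0.1, -3.4]
tool_pos: [0.4236, -0.2112, 0.1884]
wrist_force: [0.4, 0.5, -3.7]
tool_pos: [0.4236, -0.2112, 0.1834]
wrist_force: [-0.2, 0.5, -3.3]
```

```bash
f(){ grep -E 'tool_pos|wrist'; }; python3 -m creep '[[0,0,0.05,0,0.1],[0,0,0.05,0,0.1],[0,0,0,0,0.1]]'|f; python3 -m creep '[[0,0,0.05,0,0.1],[0,0,0.05,0,0.1],[0,0,0,0,0.1]]'|f;python3 -m creep '[[0,0,0.05,0,0.1],[0,0,0.04,0,0.1],[0,0,0,0,0.1]]'|f
```

```text
tool_pos: [0.4236, -0.2112, 0.1784]
wrist_force: [-0.9, 0.2, -3.2]
tool_pos: [0.4236, -0.2112, 0.1734]
wrist_force: [0.2, 0.5, -3.1]
tool_pos: [0.4236, -0.2112, 0.169]
wrist_force: [-0.5, 1.0, -3.0]
```

```bash
f(){ grep -E 'tool_pos|wrist'; }; python3 -m creep '[[0,0,0.03,0,0.1],[0,0,0.03,0,0.1],[0,0,0,0,0.1]]'|f; python3 -m creep '[[0,0,0.015,0,0.1],[0,0,0,0,0.1]]'|f;python3 -m creep '[[0,0,0.01,0,0.1],[0,0,0,0,0.1]]'|f
```

```text
tool_pos: [0.4243, -0.2115, 0.1679]
wrist_force: [-2.2, 2.2, 7.0]
tool_pos: [0.4244, -0.2115, 0.1679]
wrist_force: [-3.6, 2.5, 9.0]
tool_pos: [0.4245, -0.2115, 0.1679]
wrist_force: [-6.3, 4.2, 13.1]
```

```bash
python3 -c "
from h import *
go(.4236,-.2105,.165,90.46);print(bot.read_state()['torque'])"; python3 -m creep '[[0,0,-0.1,0,0.1],[0,0,0,0,0.1]]' >/dev/null
python3 - <<'E'
from h import *
go(.4236,-.2105,.165,90.46);print(bot.read_state()['torque'])
t,s=cam("top"),cam("side")
# edge profiles: rear rim outer edge (top view, 3 rims) and rim edges along y
st=bot.read_state()
def edge(p,v,a,b,n,lbl):
    # profile perpendicular (direction n) averaged along a->b, tote frame mm
    off=np.arange(-8,8.01,.5);prof=[]
    for o in off:
        P=np.array([np.array(a)+(np.array(b)-a)*f+np.array(n)*o for f in np.linspace(0,1,25)])/1000
        q=proj(p,place(P,v)).astype(np.float32).reshape(-1,1,2)
        prof.append(cv2.remap(cv2.cvtColor(p["pixels"],cv2.COLOR_RGB2GRAY),q,None,cv2.INTER_LINEAR).mean())
    print(lbl,np.round(prof[::2]).astype(int))
a=np.radians(90.46);H=[st["tool_pos"][0],st["tool_pos"][1],a,st["tool_pos"][2]-.072];S=[.4236,-.2105,a,.06]
for nm,v in(("held",H),("stack",S)):
    edge(t,v,[78,-60,66],[78,60,66],[1,0,0],nm+" rear top")
    edge(t,v,[30,-65,66],[70,-65,66],[0,-1,0],nm+" far(+x) top")
    edge(t,v,[30,65,66],[70,65,66],[0,1,0],nm+" near(-x) top")
    edge(s,v,[-78,45,66],[-78,62,66],[-1,0,0],nm+" front side")
    edge(s,v,[-60,65,66],[0,65,66],[0,1,0],nm+" near(-x) side")
E
```

```text
t 31.8 tcp [ 0.4245 -0.2115  0.1679] psi 90.46 tilt [ 1.4e-03 -5.0e-04 -1.0e+00] q [-0.52 -0.07  2.09  0.    1.12 -0.52] F [-6.3  4.2 13.1] w 0.267 g 61.4
shift units [ 0.02  -0.017  0.059] spin 0.0001052464218029808
[ 0.63106671  0.93535417 -0.02192181]
t 32.05 tcp [ 0.4241 -0.2115  0.1702] psi 90.46 tilt [ 7.e-04 -5.e-04 -1.e+00] q [-0.52 -0.07  2.09 -0.    1.13 -0.52] F [-0.2 -0.9 -3.9] w 0.267 g 59.4
shift units [ 0.02  -0.009  0.105] spin 0.00018654205918386058
[-0.05943793 -0.01017598 -0.02183496]
held rear top [160 160 161 161 162 161 154 135 113  92  76  73  78  90 107 127 142]
held far(+x) top [152 148 143 138 141 144 150 156 150 142 124 103  89  79  76  77  78]
held near(-x) top [145 145 145 145 143 141 137 133 125 118 117 118 111 103 100  98 102]
held front side [129 129 129 127 131 147 163 170 151 114  83  70  72  75  77  76  76]
held near(-x) side [114 113 112 113 109 102 104 134 153 141 102  75  76  75  69  70  71]
stack rear top [ 75  73  78  90 107 126 141 149 149 136 116  96  82  77  82  92 105]
stack far(+x) top [149 149 151 154 156 157 158 157 156 153 151 151 152 156 160 160 151]
stack near(-x) top [138 138 137 136 133 130 125 120 116 118 116 107  99  94  91  93  96]
stack front side [76 75 75 76 82 92 98 94 84 77 74 75 77 76 76 76 77]
stack near(-x) side [105 103 102 100  98 111 138 152 142 110  84  79  73  61  60  63  64]
```

```bash
f(){ grep -E 'tool_pos|wrist'; }; python3 -m creep '[[0,0,-0.06,0,0.1],[0.03,0.01,0,0,0.1],[0.02,0.005,0,0,0.1],[0,0,0,0,0.1]]'|f; python3 -m creep '[[0,0,0.04,0,0.1],[0,0,0.04,0,0.1],[0,0,0,0,0.1]]'|f;python3 -m creep '[[0,0,0.03,0,0.1],[0,0,0,0,0.1]]'|f;python3 -m creep '[[0,0,0.015,0,0.1],[0,0,0,0,0.1]]'|f; python3 -c "
from h import *
print(bot.read_state()['torque'])"
```

```text
tool_pos: [0.4245, -0.2087, 0.1729]
wrist_force: [-0.5, 0.3, -2.3]
tool_pos: [0.4243, -0.2087, 0.1687]
wrist_force: [-0.4, 0.6, -3.4]
tool_pos: [0.4248, -0.2089, 0.168]
wrist_force: [-0.6, 0.6, 0.3]
tool_pos: [0.425, -0.209, 0.168]
wrist_force: [-2.3, 1.2, 4.7]
[0.25614957 0.34595722 0.00918387]
```

Run:
```python
from h import *
s,t=cam("side"),cam("top");u=proj(s,[[.423,-.2105,.1]])[0].astype(int)
w=proj(t,[[.423,-.19,.13]])[0].astype(int)
a=cv2.resize(s["pixels"][u[1]-62:u[1]+68,u[0]-50:u[0]+60],(508,600),interpolation=cv2.INTER_CUBIC)
b=cv2.resize(t["pixels"][w[1]-50:w[1]+50,w[0]-35:w[0]+13],(288,600),interpolation=cv2.INTER_CUBIC)
save(None,"nest.png",np.hstack([a,b]))
```

```text
(no output)
```

View pics/nest.png

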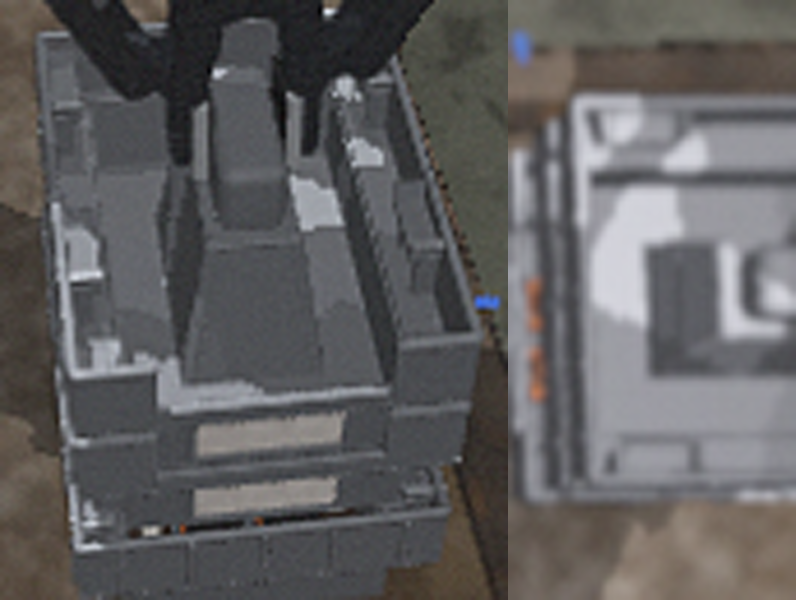

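The nested tote's step line meets the lower rim along the visible front (left about (110,440), right about (430,408)). The load on it is only a few newtons, so I release it and let it settle.

```bash
python3 -m creep '[[0,0,0,0,0.3],[0,0,0,0,0.35],[0,0,0,0,0.5],[0,0,0,0,0.8],[0,0,0,0,1],[0,0,0,0,1],[0,0,-0.1,0,1],[0,0,-0.3,0,1],[0,0,-0.6,0,1],[0,0,-0.8,0,1],[0,0,-0.6,0,1],[0,0,-0.3,0,1],[0.5,0,0,0,1],[1,0,0,0,1],[1,0,0,0,1],[1,0,0,0,1],[1,0,0,0,1],[0.5,0,0,0,1],[0,0,0,0,1]]'
python3 - <<'E'
from h import *
t,s=cam("top"),cam("side")
def corners(p,x,y,a,z): return
g={n:cv2.cvtColor(p["pixels"],cv2.COLOR_RGB2GRAY) for n,p in(("t",t),("s",s))}
P={"t":t,"s":s}
def shift(n,v,a,b,d,R=8):
    # offset along tote-frame direction d (mm) of bright rim centre, averaged along a->b
    off=np.arange(-R,R+.01,.25);pr=[]
    for o in off:
        X=np.array([np.array(a)+(np.array(b)-a)*f+np.array(d)*o for f in np.linspace(0,1,25)])/1000
        pr.append(cv2.remap(g[n],proj(P[n],place(X,v)).astype(np.float32).reshape(-1,1,2),None,cv2.INTER_LINEAR).mean())
    return off[np.argmin(np.gradient(np.array(pr)))]
a=np.radians(90.46)
for zz in(.093,.096):
    v=[.425,-.209,a,zz];print("top tote z",zz)
    print(" rear t",[shift("t",v,[78,y0,66],[78,y0+30,66],[1,0,0]) for y0 in(-60,30)],"far t",[shift("t",v,[x0,-65,66],[x0+35,-65,66],[0,-1,0]) for x0 in(-70,35)],"near t",[shift("t",v,[x0,65,66],[x0+35,65,66],[0,1,0]) for x0 in(-70,35)],"front t",[shift("t",v,[-78,y0,66],[-78,y0+18,66],[-1,0,0]) for y0 in(-60,42)])
    print(" front s",[shift("s",v,[-78,y0,66],[-78,y0+18,66],[-1,0,0]) for y0 in(-60,42)],"near s",[shift("s",v,[x0,65,66],[x0+35,65,66],[0,1,0]) for x0 in(-70,35)],"far s",[shift("s",v,[x0,-65,66],[x0+35,-65,66],[0,-1,0]) for x0 in(-70,35)])
h=50;u=proj(s,[[.423,-.2105,.1]])[0].astype(int);w=proj(t,[[.423,-.2105,.13]])[0].astype(int)
a1=cv2.resize(s["pixels"][u[1]-62:u[1]+68,u[0]-50:u[0]+60],(466,550),interpolation=cv2.INTER_CUBIC)
b1=cv2.resize(t["pixels"][w[1]-50:w[1]+50,w[0]-55:w[0]+45],(330,330),interpolation=cv2.INTER_CUBIC);b1=np.vstack([b1,np.zeros((220,330,3),np.uint8)])
save(None,"final.png",np.hstack([a1,b1]))
E
```

```text
time: 36.0
tool_pos: [0.4221, 0.0425, 0.3015]
tcp_rot: [-2.208, -2.234, 0.001]
wrist_force: [-0.1, -0.2, -0.1]
width: 1.001
grip_force: 0.0
top tote z 0.093
 rear t [np.float64(7.5), np.float64(8.0)] far t [np.float64(1.0), np.float64(-7.75)] near t [np.float64(2.5), np.float64(7.0)] front t [np.float64(4.0), np.float64(4.0)]
 front s [np.float64(-1.0), np.float64(-1.25)] near s [np.float64(2.5), np.float64(2.5)] far s [np.float64(0.0), np.float64(0.0)]
top tote z 0.096
 rear t [np.float64(8.0), np.float64(8.0)] far t [np.float64(1.25), np.float64(0.5)] near t [np.float64(2.75), np.float64(6.0)] front t [np.float64(2.5), np.float64(2.5)]
 front s [np.float64(1.25), np.float64(1.0)] near s [np.float64(2.5), np.float64(2.5)] far s [np.float64(-0.75), np.float64(-0.75)]
```

View pics/final.png

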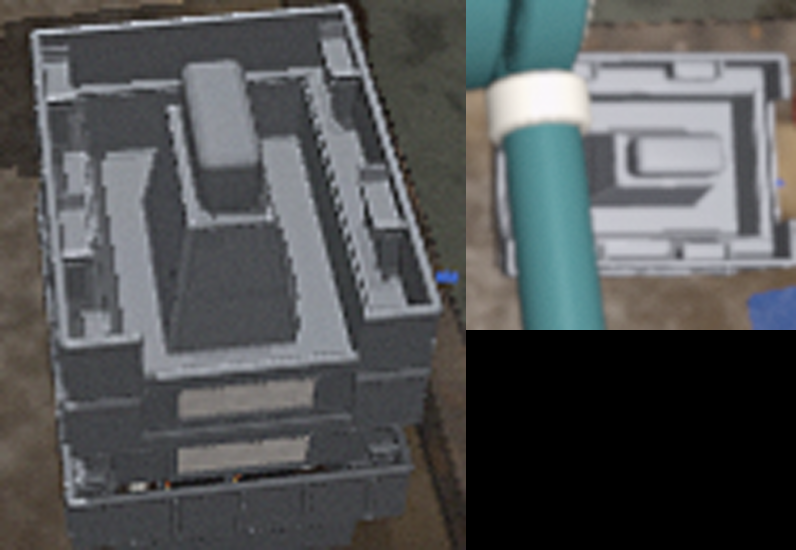

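Run:
```python
from h import *
t,s=cam("top"),cam("side")
G=lambda im:cv2.cvtColor(im,cv2.COLOR_RGB2GRAY)
now={"t":G(t["pixels"]),"s":G(s["pixels"])};old={k:cv2.imread(f"pics/st_{k}.png",0) for k in "ts"}
P={"t":t,"s":s}
def shift(g,n,v,a,b,d,R=6):
    off=np.arange(-R,R+.01,.1);pr=[]
    for o in off:
        X=np.array([np.array(a)+(np.array(b)-a)*f+np.array(d)*o for f in np.linspace(0,1,40)])/1000
        pr.append(cv2.remap(g[n],proj(P[n],place(X,v)).astype(np.float32).reshape(-1,1,2),None,cv2.INTER_LINEAR).mean())
    pr=cv2.GaussianBlur(np.array(pr).reshape(-1,1),(1,0+11),2).ravel()
    return off[np.argmin(np.gradient(pr))]
a=np.radians(90.46)
for nm,g,x,y,zs in(("tote1 old",old,.4236,-.2105,(.057,.060,.063)),("tote2 now",now,.425,-.209,(.090,.093,.096,.099))):
  for z in zs:
    v=[x,y,a,z];r={}
    for n in "ts": r[n]=[round(float(shift(g,n,v,[-78,y0,66],[-78,y0+18,66],[-1,0,0])),1) for y0 in(-60,42)]+[round(float(shift(g,n,v,[27,-9,94],[27,9,94],[1,0,0])),1),round(float(shift(g,n,v,[-27,-9,94],[-27,9,94],[-1,0,0])),1)]
    print(nm,z,r)
```

```text
tote1 old 0.057 {'t': [2.1, 1.8, 0.1, 5.4], 's': [-2.7, -2.8, 0.7, -2.3]}
tote1 old 0.06 {'t': [0.8, 0.1, 1.5, 4.5], 's': [-0.5, -0.7, -2.2, 0.2]}
tote1 old 0.063 {'t': [-0.5, -1.4, 2.2, 3.3], 's': [1.5, 1.5, -4.9, 2.6]}
tote2 now 0.09 {'t': [5.4, 5.3, -3.2, 5.6], 's': [-3.1, -3.3, 2.2, -3.1]}
tote2 now 0.093 {'t': [4.4, 4.0, -2.2, 5.5], 's': [-0.8, -1.3, -0.8, -0.6]}
tote2 now 0.096 {'t': [2.9, 2.8, -1.5, 4.6], 's': [1.4, 1.0, -3.9, 2.3]}
tote2 now 0.099 {'t': [1.3, 1.3, -0.0, 3.4], 's': [3.5, 3.4, -5.6, 5.1]}
```

Cross-checking both cameras against the earlier stack picture puts tote_2's nesting height between 34.5 and 36.5 mm, so it may not be fully down. I probe the handle top lightly with shut fingers.

```bash
python3 -m creep '[[-0.2,0,0,0,0.5],[-0.5,0,0,0,0],[-0.7,0.01,0,0,0],[-0.8,0.01,0,0,0],[-0.8,0.01,0,0,0],[-0.8,0.01,0,0,0],[-0.6,0.01,0,0,0],[-0.4,0,0,0,0],[-0.2,0,0,0,0],[0,0,0,0,0],[0,0,0,0,0]]' 30; python3 -c "
from h import *
go(.4247,-.2095,.195,90.46)"
```

```text
time: 37.58
tool_pos: [0.4269, -0.2084, 0.3017]
tcp_rot: [-2.212, -2.23, -0.0]
wrist_force: [-0.1, 0.4, -0.0]
width: -0.0
grip_force: 0.0
t 37.58 tcp [ 0.4269 -0.2084  0.3017] psi 90.46 tilt [-0.e+00  5.e-04 -1.e+00] q [-0.51 -0.16  1.92  0.    1.38 -0.52] F [-0.1  0.4 -0. ] w -0.0 g 0.0
shift units [-0.022 -0.044  2.135] spin 9.91553217548496e-05
```

```bash
f(){ grep -E 'time|tool_pos|wrist'; }; python3 -m creep '[[-0.02,-0.04,0.2,0,0],[0,0,0.4,0,0],[0,0,0.5,0,0],[0,0,0.5,0,0],[0,0,0.3,0,0],[0,0,0.15,0,0],[0,0,0.05,0,0],[0,0,0,0,0]]'|f; python3 -m creep '[[0,0,0.04,0,0],[0,0,0.02,0,0],[0,0,0,0,0]]'|f;  python3 -m creep '[[0,0,0.02,0,0],[0,0,0,0,0]]'|f; python3 -m creep '[[0,0,0.02,0,0],[0,0,0,0,0]]'|f
```

```text
time: 38.58
tool_pos: [0.4255, -0.21, 0.1974]
wrist_force: [0.3, -0.3, 0.1]
time: 38.95
tool_pos: [0.4251, -0.2099, 0.1939]
wrist_force: [0.3, -0.7, 0.2]
time: 39.2
tool_pos: [0.425, -0.2098, 0.1927]
wrist_force: [0.2, -0.4, -0.1]
time: 39.45
tool_pos: [0.425, -0.2098, 0.1916]
wrist_force: [0.3, -0.2, 0.2]
```

```bash
f(){ grep -E 'tool_pos|wrist'; }; for i in 1; do python3 -m creep '[[0,0,0.02,0,0],[0,0,0,0,0]]'|f; python3 -m creep '[[0,0,0.02,0,0],[0,0,0,0,0]]'|f;python3 -m creep '[[0,0,0.02,0,0],[0,0,0,0,0]]'|f; done
```

```text
tool_pos: [0.425, -0.2098, 0.1907]
wrist_force: [-1.0, -0.3, -0.1]
tool_pos: [0.4253, -0.2099, 0.1903]
wrist_force: [-0.7, 0.7, 2.3]
tool_pos: [0.4257, -0.2101, 0.1902]
wrist_force: [-1.4, 0.8, 7.6]
```

Contact came at z = 0.190, so tote_2 sits about 3 mm high, wedged by a slight offset. I measure how far it is from tote_1.

```bash
python3 -m creep '[[0,0,-0.2,0,0.3],[0,0,-0.5,0,0.6],[0,0,-0.5,0,1],[0,0,0,0,1],[0,0,0,0,1]]' >/dev/null
python3 - <<'E'
from h import *
t,s=cam("top"),cam("side")
save(t,"b_t.png");save(s,"b_s.png")
now={k:cv2.imread(f"pics/b_{k}.png",0) for k in "ts"};old={k:cv2.imread(f"pics/st_{k}.png",0) for k in "ts"}
P={"t":t,"s":s}
def shift(g,n,v,a,b,d,R=6):
    off=np.arange(-R,R+.01,.1);pr=[]
    for o in off:
        X=np.array([np.array(a)+(np.array(b)-a)*f+np.array(d)*o for f in np.linspace(0,1,40)])/1000
        pr.append(cv2.remap(g[n],proj(P[n],place(X,v)).astype(np.float32).reshape(-1,1,2),None,cv2.INTER_LINEAR).mean())
    pr=cv2.GaussianBlur(np.array(pr).reshape(-1,1),(1,11),2).ravel();gr=np.gradient(pr)
    return round(float(off[np.argmin(gr)]),1)
a=np.radians(90.46)
for nm,g,z in(("tote1",old,.06),("tote2",now,.0963)):
    v=[.4236,-.2105,a,z]
    for n in "ts":
        print(nm,n,"near",[shift(g,n,v,[x,65,66],[x+20,65,66],[0,1,0]) for x in(-75,-50,-25,0,25,50)],
        "far",[shift(g,n,v,[x,-65,66],[x+20,-65,66],[0,-1,0]) for x in(-75,-50,-25,0,25,50)],
        "front",[shift(g,n,v,[-78,y,66],[-78,y+18,66],[-1,0,0]) for y in(-60,42)],"rear",[shift(g,n,v,[78,y,66],[78,y+20,66],[1,0,0]) for y in(-60,-30,0,30)])
go(.4236,-.2105,.168,90.46)
E
```

```text
tote1 t near [-0.2, 4.2, 3.1, 3.1, 2.5, 3.9] far [2.5, 2.2, 1.3, 0.7, 0.7, 1.1] front [0.8, 0.1] rear [2.0, 2.5, 2.0, 2.9]
tote1 s near [3.9, 1.4, 1.2, 1.1, 1.2, 1.0] far [0.4, 0.3, 0.2, 0.2, 0.2, 0.3] front [-0.5, -0.7] rear [1.8, 2.0, 2.1, 2.2]
tote2 t near [-5.7, -1.2, 0.8, 5.5, 4.3, 3.7] far [-5.7, -1.6, 2.0, 2.5, 2.2, 2.3] front [1.2, 2.3] rear [1.7, 1.7, 2.4, 1.5]
tote2 s near [1.3, 1.2, 1.0, 0.7, 0.9, 0.9] far [0.3, 0.6, 0.5, 0.2, 0.5, 0.9] front [0.1, -0.1] rear [1.5, 0.9, 1.3, 1.3]
t 40.92 tcp [ 0.4242 -0.2094  0.2472] psi 90.46 tilt [-0.0022  0.0013 -1.    ] q [-0.51 -0.13  2.    0.    1.28 -0.52] F [ 0.5 -0.3 -0.7] w 1.002 g 0.0
shift units [-0.024 -0.01   1.585] spin -0.0004688745636821988
```

```bash
f(){ grep -E 'time|tool_pos|wrist|width'; }; python3 -m creep '[[0,-0.01,0.15,0,1],[0,0,0.35,0,1],[0,0,0.45,0,1],[0,0,0.35,0,1],[0,0,0.2,0,1],[0,0,0.06,0,1],[0,0,0,0,0.5],[0,0,0,0,0.3],[0,0,0,0,0.1],[0,0,0,0,0.1],[0,0,0,0,0.1],[0,0,0,0,0.1]]' 40|f;python3 -m creep '[[0,0,-0.04,0,0.1],[0,0,-0.04,0,0.1],[0.02,0,0,0,0.1],[0,0,0,0,0.1]]'|f
```

```text
time: 42.42
tool_pos: [0.4248, -0.2101, 0.1715]
wrist_force: [-1.7, 0.3, 5.4]
width: 0.271
time: 42.92
tool_pos: [0.4243, -0.2086, 0.1743]
wrist_force: [-0.2, 0.2, -3.5]
width: 0.272
```

```bash
f(){ grep -E 'time|tool_pos|wrist'; };python3 -m creep '[[0,0,0.04,0,0.1],[0,0,0.02,0,0.1],[0,0,0,0,0.1]]'|f;python3 -m creep '[[0,0,0.02,0,0.1],[0,0,0,0,0.1]]'|f;python3 -m creep '[[0,0,0.02,0,0.1],[0,0,0,0,0.1]]'|f
```

```text
time: 43.3
tool_pos: [0.4245, -0.2088, 0.1717]
wrist_force: [0.3, -0.4, -2.5]
time: 43.55
tool_pos: [0.4248, -0.2089, 0.1716]
wrist_force: [-1.8, 0.7, 4.2]
time: 43.8
tool_pos: [0.425, -0.209, 0.1715]
wrist_force: [-3.7, 2.5, 9.5]
```

Run:
```python
from h import *
s=cam("side");im=cv2.imread("pics/b_s.png",0);old=cv2.imread("pics/st_s.png",0)
zs=np.arange(.055,.172,.002)
for nm,g in(("old",old),("now",im)):
  for ys in((-60,-42),(42,60)):
    pr=[]
    for z in zs:
        X=np.array([[-78,y,z*1000] for y in np.linspace(*ys,30)])/1000
        pr.append(int(cv2.remap(g,proj(s,place(X,[.4236,-.2108,np.radians(90.46),0])).astype(np.float32).reshape(-1,1,2),None,cv2.INTER_LINEAR).mean()))
    print(nm,ys,list(zip((zs*1000).round().astype(int).tolist(),pr)))
print(bot.read_state()["torque"])
```

```text
old (-60, -42) [(55, 65), (57, 65), (59, 65), (61, 65), (63, 64), (65, 71), (67, 86), (69, 92), (71, 74), (73, 62), (75, 67), (77, 67), (79, 66), (81, 76), (83, 82), (85, 79), (87, 70), (89, 67), (91, 66), (93, 65), (95, 64), (97, 68), (99, 68), (101, 67), (103, 67), (105, 67), (107, 65), (109, 66), (111, 66), (113, 67), (115, 67), (117, 66), (119, 66), (121, 65), (123, 62), (125, 68), (127, 105), (129, 145), (131, 150), (133, 112), (135, 105), (137, 106), (139, 107), (141, 109), (143, 107), (145, 103), (147, 104), (149, 100), (151, 89), (153, 78), (155, 77), (157, 77), (159, 75), (161, 75), (163, 76), (165, 78), (167, 79), (169, 77), (171, 77)]
old (42, 60) [(55, 66), (57, 65), (59, 65), (61, 64), (63, 63), (65, 72), (67, 90), (69, 95), (71, 71), (73, 64), (75, 68), (77, 71), (79, 66), (81, 73), (83, 77), (85, 74), (87, 72), (89, 68), (91, 65), (93, 64), (95, 63), (97, 65), (99, 69), (101, 66), (103, 66), (105, 66), (107, 66), (109, 67), (111, 67), (113, 67), (115, 66), (117, 67), (119, 66), (121, 66), (123, 63), (125, 67), (127, 101), (129, 143), (131, 156), (133, 133), (135, 125),
[... 844 characters left out ...]
68), (171, 71)]
now (42, 60) [(55, 73), (57, 73), (59, 72), (61, 71), (63, 69), (65, 80), (67, 101), (69, 104), (71, 78), (73, 71), (75, 75), (77, 80), (79, 74), (81, 80), (83, 86), (85, 84), (87, 80), (89, 75), (91, 72), (93, 71), (95, 70), (97, 72), (99, 75), (101, 73), (103, 74), (105, 75), (107, 73), (109, 74), (111, 74), (113, 74), (115, 73), (117, 74), (119, 74), (121, 74), (123, 73), (125, 75), (127, 87), (129, 99), (131, 92), (133, 74), (135, 74), (137, 73), (139, 73), (141, 73), (143, 74), (145, 74), (147, 74), (149, 74), (151, 75), (153, 74), (155, 74), (157, 74), (159, 69), (161, 77), (163, 125), (165, 169), (167, 160), (169, 131), (171, 126)]
[ 0.42685355  0.81961107 -0.0391084 ]
```

Run:
```python
from h import *
t,s=cam("top"),cam("side")
a=np.radians(90.46)
for n,p in(("t",t),("s",s)):
  im=cv2.imread(f"pics/st_{n}.png")
  for y in(58,54,50,-50,-54,-58):
    X=np.array([[x,y,34] for x in range(-76,77,4)])/1000
    q=proj(p,place(X,[.4236,-.2105,a,.06])).astype(np.float32).reshape(-1,1,2)
    c=cv2.remap(im,q,None,cv2.INTER_LINEAR)[:,0].astype(int)
    print(n,y,"gray",c.mean(1).astype(int).tolist(),"maxsat",int((c.max(1)-c.min(1)).max()))
```

```text
t 58 gray [108, 151, 152, 151, 152, 152, 155, 154, 167, 198, 199, 199, 200, 200, 183, 115, 141, 172, 173, 175, 174, 175, 175, 175, 175, 175, 177, 170, 169, 208, 208, 208, 209, 208, 181, 133, 178, 157, 91] maxsat 9
t 54 gray [130, 194, 198, 198, 197, 197, 195, 169, 172, 208, 210, 210, 213, 215, 192, 129, 167, 210, 211, 212, 212, 212, 212, 212, 213, 213, 212, 183, 169, 215, 216, 217, 218, 218, 193, 141, 187, 161, 86] maxsat 9
t 50 gray [138, 201, 198, 200, 201, 201, 200, 177, 173, 187, 175, 177, 186, 186, 172, 150, 178, 214, 216, 217, 216, 216, 215, 216, 215, 215, 215, 195, 182, 196, 197, 197, 201, 204, 186, 160, 193, 167, 89] maxsat 9
t -50 gray [131, 200, 189, 193, 194, 194, 197, 201, 200, 200, 200, 200, 198, 201, 204, 204, 208, 209, 209, 211, 211, 212, 213, 212, 213, 210, 202, 200, 199, 199, 200, 203, 205, 204, 205, 205, 198, 155, 83] maxsat 9
t -54 gray [138, 206, 206, 206, 207, 207, 207, 199, 189, 190, 186, 186, 188, 188, 187, 183, 200, 210, 210, 212, 212, 213, 212, 213, 213, 214, 213, 206, 198, 202, 196, 204, 204, 204, 199, 196, 200, 160, 79] maxsat 10
t -58 gray [140, 205, 205, 
[... 692 characters left out ...]
1, 149, 155, 162, 148, 147, 140, 95, 95, 93, 91, 96, 91, 100, 120, 110] maxsat 12
s -50 gray [66, 71, 66, 68, 67, 95, 151, 149, 156, 148, 154, 150, 154, 150, 152, 150, 153, 148, 152, 153, 153, 150, 152, 149, 153, 149, 153, 150, 147, 151, 155, 152, 150, 150, 149, 148, 148, 150, 133] maxsat 13
s -54 gray [73, 67, 66, 68, 67, 96, 147, 149, 144, 135, 136, 129, 127, 141, 142, 144, 129, 161, 154, 149, 152, 149, 147, 148, 147, 146, 147, 149, 137, 135, 132, 116, 142, 141, 136, 139, 140, 158, 122] maxsat 13
s -58 gray [71, 68, 66, 70, 69, 91, 146, 148, 145, 138, 72, 70, 64, 61, 63, 65, 109, 106, 133, 106, 132, 101, 79, 136, 148, 147, 147, 147, 137, 140, 83, 70, 64, 71, 70, 81, 72, 140, 104] maxsat 11
```

The evidence agrees: the contact is on the near (-x) side and the tote is being pushed to -x. I shift that way and lower again.

```bash
f(){ grep -E 'time|tool_pos|wrist'; };python3 -m creep '[[0,0,-0.08,0,0.1],[0,-0.03,0,0,0.1],[0,0,0,0,0.1]]'|f;python3 -m creep '[[0,0,0.04,0,0.1],[0,0,0.03,0,0.1],[0,0,0,0,0.1]]'|f;python3 -m creep '[[0,0,0.03,0,0.1],[0,0,0,0,0.1]]'|f; python3 -c "
from h import *
print(bot.read_state()['torque'])"
```

```text
time: 44.32
tool_pos: [0.4226, -0.2087, 0.1731]
wrist_force: [0.4, -0.6, -3.0]
time: 44.7
tool_pos: [0.4234, -0.209, 0.1716]
wrist_force: [-1.8, 1.4, 5.1]
time: 44.95
tool_pos: [0.4235, -0.209, 0.1715]
wrist_force: [-5.0, 3.4, 13.8]
[ 0.562487    1.12023514 -0.06083078]
```

```bash
cat > m.py <<'E'
from h import *
def shift(g,p,v,a,b,d,R=6,sgn=0):
    off=np.arange(-R,R+.01,.1);pr=[]
    for o in off:
        X=np.array([np.array(a)+(np.array(b)-a)*f+np.array(d)*o for f in np.linspace(0,1,40)])/1000
        pr.append(cv2.remap(g,proj(p,place(X,v)).astype(np.float32).reshape(-1,1,2),None,cv2.INTER_LINEAR).mean())
    pr=cv2.GaussianBlur(np.array(pr).reshape(-1,1),(1,11),2).ravel();gr=np.gradient(pr)
    i=np.argmax(np.abs(gr)) if sgn==0 else np.argmax(sgn*gr)
    return round(float(off[i]),1)
def rep(g,p,z2=.0963):
    a=np.radians(90.46)
    for nm,z in(("t1",.06),("t2",z2)):
        v=[.4236,-.2105,a,z]
        print(nm,"corner near",shift(g,p,v,[-78,65,38],[-78,65,62],[0,1,0]),"corner far",shift(g,p,v,[-78,-65,38],[-78,-65,62],[0,-1,0]),
          "front rim(lower edge)",[shift(g,p,v,[-78,y,66],[-78,y+18,66],[-1,0,0],4,-1) for y in(-60,42)])
E
python3 - <<'E'
from m import *
p=cam("side");save(p,"c_s.png");t=cam("top");save(t,"c_t.png")
for n in("st_s","b_s","c_s"):
    print(n);rep(cv2.imread(f"pics/{n}.png",0),p)
E
```

```text
st_s
t1 corner near 3.3 corner far -0.8 front rim(lower edge) [-0.5, -0.7]
t2 corner near -1.0 corner far -4.7 front rim(lower edge) [-1.2, -1.8]
b_s
t1 corner near 3.3 corner far -0.8 front rim(lower edge) [-0.2, -0.4]
t2 corner near 4.3 corner far -0.5 front rim(lower edge) [0.1, -0.1]
c_s
t1 corner near 3.2 corner far -0.5 front rim(lower edge) [0.2, -0.4]
t2 corner near 4.4 corner far -2.0 front rim(lower edge) [-0.6, -1.3]
```

```bash
f(){ grep -E 'time|tool_pos|wrist'|tr '\n' ' ';echo; };python3 -m creep '[[0,0,-0.04,0,0.1],[-0.016,0.02,0,0,0.1],[0,0.01,0.015,0,0.1]]'|f;python3 -m creep '[[0,0.02,0,0,0.1],[0,0.02,0,0,0.1]]'|f;python3 -m creep '[[0,-0.03,0,0.15,0.1],[0,0,0,0,0.1]]'|f;python3 -m creep '[[0,0,0,-0.15,0.1],[0,0,0,-0.15,0.1]]'|f; python3 -m creep '[[0,0,0,0.15,0.1],[0,0,0,0,0.1]]'|f
```

```text
time: 45.42 tool_pos: [0.4241, -0.2092, 0.1716] wrist_force: [-7.2, 5.6, 16.7] 
time: 45.68 tool_pos: [0.425, -0.2092, 0.1718] wrist_force: [-10.4, 4.3, 17.6] 
time: 45.92 tool_pos: [0.4246, -0.209, 0.1716] wrist_force: [-6.1, 5.3, 13.2] 
time: 46.18 tool_pos: [0.4246, -0.2095, 0.1716] wrist_force: [-6.9, 2.7, 11.9] 
time: 46.42 tool_pos: [0.4248, -0.2095, 0.1716] wrist_force: [-5.5, 3.0, 11.7]
```

```bash
f(){ grep -E 'time|tool_pos|wrist'|tr '\n' ' ';echo; };python3 -m creep '[[0,-0.02,0.03,0,0.1],[0,0,0,0,0.1]]'|f;python3 -m creep '[[0,0,0.04,0,0.1],[0,0,0,0,0.1]]' 80|f
python3 - <<'E'
from m import *
print(bot.read_state()["torque"],bot.read_state()["width"])
p=cam("side");save(p,"d_s.png");rep(cv2.imread("pics/d_s.png",0),p)
g=cv2.imread("pics/d_s.png",0);o=cv2.imread("pics/b_s.png",0)
# rim z profile at fine resolution: 3 rims, front-left & front-right, plus rear of near side
for nm,im in(("b",o),("d",g)):
  for zc in(.066,.126,.1623):
    print(nm,zc,[round(float(shift(im,p,[.4236,-.2105,np.radians(90.46),0],[-78,y,zc*1000],[-78,y+18,zc*1000],[0,0,1],5,1)),1) for y in(-60,42)])
E
```

```text
time: 46.68 tool_pos: [0.4246, -0.2096, 0.1715] wrist_force: [-6.2, 5.1, 18.5] 
time: 46.92 tool_pos: [0.4248, -0.2097, 0.1716] wrist_force: [-10.9, 7.8, 30.1] 
[1.37193935 2.3222694  0.24224574] 0.26549862515318134
t1 corner near 2.3 corner far 0.9 front rim(lower edge) [0.5, 0.2]
t2 corner near 3.3 corner far -0.6 front rim(lower edge) [-0.2, -0.6]
b 0.066 [-0.4, -0.6]
b 0.126 [0.3, 0.7]
b 0.1623 [-0.0, 0.2]
d 0.066 [-1.2, -2.3]
d 0.126 [-0.7, -0.3]
d 0.1623 [0.3, 0.8]
```

The hard press doesn't move it, and the sideways load drags tote_1 instead. I lift off, re-centre and come down lightly.

```bash
f(){ grep -E 'time|tool_pos|wrist'|tr '\n' ' ';echo; };python3 -m creep '[[0,0,-0.1,0,0.1],[0,0,-0.12,0,0.1],[-0.016,0.05,0,0,0.1],[0,0,0,0,0.1]]'|f
python3 - <<'E'
from m import *
st=bot.read_state();z2=st["tool_pos"][2]-.0752;print(st["tool_pos"].round(4),st["wrist_force"].round(1))
p=cam("side");save(p,"e_s.png");g=cv2.imread("pics/e_s.png",0);o=cv2.imread("pics/st_s.png",0);rep(g,p,z2)
a=np.radians(90.46)
for nm,im in(("old",o),("now",g)):  # tote3: its rear face is at -y
    v=[.4236,-.2105,a,0]
    print(nm,"tote3 corner near/far",shift(im,p,v,[-78,65,38],[-78,65,62],[0,1,0]),shift(im,p,v,[-78,-65,38],[-78,-65,62],[0,-1,0]),"rim",[shift(im,p,v,[-78,y,66],[-78,y+18,66],[-1,0,0],4,-1) for y in(-60,42)])
E
```

```text
time: 47.48 tool_pos: [0.4264, -0.2103, 0.1767] wrist_force: [-0.6, 0.5, -3.7] 
[ 0.4264 -0.2103  0.1767] [-0.6  0.5 -3.7]
t1 corner near 2.9 corner far -0.0 front rim(lower edge) [-0.1, 0.2]
t2 corner near 3.5 corner far 1.4 front rim(lower edge) [0.8, 0.1]
old tote3 corner near/far 4.0 5.3 rim [0.3, 0.2]
now tote3 corner near/far 1.2 5.3 rim [0.5, 1.0]
```

```bash
f(){ grep -E 'time|tool_pos|wrist'|tr '\n' ' ';echo; };python3 -m creep '[[0,0,0.04,0,0.1],[0,0,0.04,0,0.1],[0,0,0.02,0,0.1]]'|f;python3 -m creep '[[0,0,0.02,0,0.1],[0,0,0,0,0.1]]'|f;python3 -m creep '[[0,0,0.015,0,0.1],[0,0,0,0,0.1]]'|f; python3 -c "
from h import *
print(bot.read_state()['torque'])"
```

```text
time: 47.9 tool_pos: [0.4264, -0.2103, 0.1721] wrist_force: [-0.2, 0.7, -3.6] 
time: 48.15 tool_pos: [0.4266, -0.2104, 0.1718] wrist_force: [-0.7, 1.2, -1.9] 
time: 48.4 tool_pos: [0.4268, -0.2105, 0.1717] wrist_force: [-1.6, 2.0, 4.9] 
[0.28685111 0.52865926 0.01629956]
```

```bash
f(){ grep -E 'time|tool_pos|wrist'|tr '\n' ' ';echo; };python3 -m creep '[[0,0,-0.06,0,0.1],[0.04,0.02,0,0,0.1],[0,0,0.04,0,0.1],[0,0,0.03,0,0.1]]'|f;python3 -m creep '[[0,0,-0.06,0,0.1],[0,0.03,0,0.2,0.1],[0,0,0.04,0,0.1],[0,0,0.02,0,0.1]]'|f;python3 -m creep '[[0,0,-0.06,0,0.1],[-0.02,-0.03,0,-0.4,0.1],[0,0,0.04,0,0.1],[0,0,0.02,0,0.1]]'|f
```

```text
time: 48.9 tool_pos: [0.4278, -0.2084, 0.1717] wrist_force: [-6.2, 3.2, 13.9] 
time: 49.4 tool_pos: [0.429, -0.2083, 0.1717] wrist_force: [-6.9, 3.1, 12.4] 
time: 49.9 tool_pos: [0.4279, -0.2098, 0.1717] wrist_force: [-4.8, 1.8, 11.5]
```

```bash
f(){ grep -E 'time|tool_pos|wrist'|tr '\n' ' ';echo; };python3 -m creep '[[0,0,-0.12,0,0.1],[-0.02,-0.024,0,0.2,0.1],[0,0,0,0,0.1]]'|f
python3 - <<'E'
from m import *
st=bot.read_state();z2=st["tool_pos"][2]-.0752;print(st["tool_pos"].round(4),z2)
p=cam("side");save(p,"g_s.png");g=cv2.imread("pics/g_s.png",0);rep(g,p,z2)
a=np.radians(90.46);v=[.4236,-.2105,a,0]
print("tote3",shift(g,p,v,[-78,-65,38],[-78,-65,62],[0,-1,0]),[shift(g,p,v,[-78,y,66],[-78,y+18,66],[-1,0,0],4,-1) for y in(-60,42)])
for nm in("st_s","g_s"):
    print(nm,[round(float(shift(cv2.imread(f"pics/{nm}.png",0),p,[.4236,-.2105,a,0],[-78,y,126],[-78,y+18,126],[0,0,1],5,1)),1) for y in(-60,42)],
     "near wall yaw",[shift(cv2.imread(f"pics/{nm}.png",0),p,[.4236,-.2105,a,.06],[x,65,45],[x+20,65,45],[0,1,0]) for x in(-75,-50,-25,0)])
E
```

```text
time: 50.28 tool_pos: [0.4263, -0.2104, 0.1759] wrist_force: [-0.5, 0.4, -3.2] 
[ 0.4263 -0.2104  0.1759] 0.10069497437570137
t1 corner near 2.9 corner far 0.8 front rim(lower edge) [0.7, -0.6]
t2 corner near 3.3 corner far 1.1 front rim(lower edge) [0.9, 0.3]
tote3 5.5 [0.5, 0.7]
st_s [0.8, 1.1] near wall yaw [3.8, -2.3, 3.8, 0.6]
g_s [-1.2, 0.8] near wall yaw [2.7, 2.9, -2.7, -2.5]
```

```bash
f(){ grep -E 'time|tool_pos|wrist'|tr '\n' ' ';echo; };python3 -m creep '[[0.012,0,0.03,0.07,0.1],[0,0,0.04,0,0.1],[0,0,0.02,0,0.1]]'|f;python3 -m creep '[[0,0,0.02,0,0.1],[0,0,0,0,0.1]]'|f
```

```text
time: 50.7 tool_pos: [0.4264, -0.2098, 0.1717] wrist_force: [-0.5, 1.0, 1.2] 
time: 50.95 tool_pos: [0.4266, -0.2099, 0.1717] wrist_force: [-2.2, 0.7, 4.0]
```

```bash
python3 -m creep '[[0,0,-0.01,0,0.3],[0,0,0,0,0.4],[0,0,0,0,0.7],[0,0,0,0,1],[0,0,0,0,1],[0,0,-0.1,0,1],[0,0,-0.3,0,1],[0,0,-0.6,0,1],[0,0,-0.7,0,1],[0,0,-0.5,0,1],[0,0,-0.2,0,1],[0,0,0,0,1]]' | grep -E 'time|tool_pos|wrist'
python3 - <<'E'
from m import *
p,t=cam("side"),cam("top");save(p,"z_s.png");save(t,"z_t.png");g=cv2.imread("pics/z_s.png",0)
for z in(.093,.096): rep(g,p,z)
a=np.radians(90.46)
for zc in(.066,.126,.159,.1623):
    print(zc,[round(float(shift(g,p,[.4236,-.2108,a,0],[-78,y,zc*1000],[-78,y+18,zc*1000],[0,0,1],5,1)),1) for y in(-60,42)])
E
```

```text
time: 52.45
tool_pos: [0.4267, -0.21, 0.2922]
wrist_force: [0.2, -0.6, -0.4]
t1 corner near 2.9 corner far 0.7 front rim(lower edge) [0.8, -0.7]
t2 corner near 3.3 corner far 1.2 front rim(lower edge) [-2.0, -3.0]
t1 corner near 2.9 corner far 0.7 front rim(lower edge) [0.8, -0.7]
t2 corner near 3.3 corner far 1.2 front rim(lower edge) [0.1, -0.7]
0.066 [-0.2, -0.7]
0.126 [-0.8, 1.4]
0.159 [3.2, 4.4]
0.1623 [-0.1, 1.3]
```

```bash
python3 -c "
from h import *
print(bot.finish_job())"
```

```text
the job is handed in; nothing more can be done
None
```

I handed the job in, but tote_2 is probably not fully nested: it sits about 36 mm above tote_1 instead of 33 mm, level and the same way round. It stopped at that height on every re-centring try and under a 30 N press. tote_1 stands half round on the loaded tote at 60 mm, which fits its feet being in the pockets; my re-centring pushes turned it about 0.75° and may have nudged the loaded tote by roughly half a millimetre.

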